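Lever open the shielded load port and hold it

ROBOT

A 7-joint arm with a two-finger parallel gripper is mounted at the origin on the work surface. World frame = base frame: x ahead of the robot, y to its left, z up, the work surface at z = 0. Lengths are in m, angles in rad, forces in N, time in s.
With the tool pointing down it reaches from about 0.4 to 0.875 m from the base axis. Payload 19.3 kg.
Tool frame: the origin (TCP) lies midway between the tips of the shut fingers; the grasp point (between the pads) lies 19 mm behind it; x points along the fingers, y is the direction in which the jaws open and shut, and the axes are right-handed (so a half turn about x gives the same grasp; the last joint's range is limited). The gripper opens to 85 mm and grips with 20 to 120 N. Pads are 22 mm wide; open, the fingers measure 114 mm over their backs; the gripper's body (76 mm by 85 mm) begins 54 mm behind the grasp point. The pads swing forward as they close: fully open they stand 13 mm farther back than shut.
Start: joints at [-1.337, 0.521, -0.036, 1.599, 0.021, 1.021, -0.113], TCP at [0.187, 0.596, 0.231] pointing down, gripper open.
Joint ranges: [-2.91, 2.91], [-0.3, 2.13], [-1.5, 1.42], [0.17, 2.43], [-1.26, 4.41], [0.16, 1.93], [-2.52, 2.52]. Speed limits (rad/s): [1.89, 1.89, 2.39, 2.39, 3.01, 3.01, 3.01].

INTERFACE

Orientations are given as [roll, pitch, yaw] about the fixed x, y, z axes, in that order (R = Rz(yaw) Ry(pitch) Rx(roll)).
In Python, from workcell import telemetry, vision, workorder gives the robot as it stands. The module is installed in compiled form; this text tells all that it offers.
- The arm moves only by the tool play_rows, never from a script. Its argument "deltas" is a list of rows, each a list of 7 numbers: the shift along the world's x, y, z in mm, then the turn, a rotation vector about the world's x, y, z in degrees, then the finger opening in mm, from 0 to 85.4. In form: [[x, y, z, wx, wy, wz, jaw], ...]. A call has 1 to 8 rows; each row shifts and turns the commanded pose from where the row before left it; what a row does not reach is not made up. A row lasts 1/8 s, in which the tool goes at most 62.5 mm and 10.7 degrees, less where a joint would pass 70% of its speed; a pose out of reach is approached as far as the arm can. A call with a gripper value outside its range is refused whole. The fingers move at their own pace and stop on an object; "grip_force" is the grip in N (left out, the last holds). Time passes only in rows, so rows that do not move let the fingers close. It gives the time, the measured TCP pose, the force and the opening at its end, in the units of the state.
- telemetry.observe(): the state, without advancing time (a new reading comes with each control period).
- vision.grab_frame(name): name is "scene" or "top"; returns the picture (420x560x3 uint8, red, green, blue); there is no depth.
- vision.camera_info(name): a dict with "mtx" (3x3 intrinsics, pixels), "k1" (the pictures are not rectified: a ray, as slopes to the right and down, at radius r is drawn at 1 + k1 r^2 times it, then the intrinsics apply), "rvec" (rotation vector, rad) and "tvec" (3), from world to camera coordinates, as OpenCV has them. Camera axes: x right, y down, z forward; pixel columns grow to the right and rows downward; lengths in m; the calibration is good to about 2 mm. A picture is of the moment at which its call begins. camera_info takes no time and is no camera call.
- workorder.job_done(): hands the job in, once; it reports no verdict.
The state is a dict: "clock": time; "qpos": joint angles; "qd": joint speeds; "joint_efforts": joint torques, N m; "position": TCP position; "tool_rot": TCP orientation; "force": force on the tool from outside, world axes, zero at the start; "moment": the same for the moment, N m; "grip_width": finger opening in m.
Only numpy, scipy, OpenCV 4.12 (cv2) and the standard library are available. Lean on these libraries where they do the work, as an engineer would, in place of code of your own. Each camera call takes 0.05 s, during which the arm holds its last target. There are 200 camera calls.

TASK

Open the load port for a colleague: push the swing clamp aside by its upright post until it is quite clear of the heavy flap, then press the black pad on the long end of the lever all the way down so that the flap is raised, and finish while still holding the pad down. Raise the flap only by the lever, never touch the flap itself, and leave the loose things around it where they are.

Things in the scene. Friction and masses are not known exactly. Their poses are not given: they have to be found in the camera images.
- port: white instrument box (the load port), fixed to the table, 250 mm (x) by 225 mm (y) by 97 mm tall, with the lever's bracket in front of it. Origin: on the table straight below the lever's pivot. Its y axis points from the lever's long end towards the box; the box spans y = 75 to 300 mm and x = -125 to 125 mm of this frame; the lever's long end lies towards -y. The frame is turned only about the vertical, by up to 0.3 rad.
- flap (a joint): heavy steel flap (about 4 kg), 130 mm (x) by 112 mm by 26 mm thick, lying on the port box's top, top face 123 mm above the table. Hinged about the port's x axis at its edge away from the lever. 0 = shut, grows as it rises; about 0.50 rad with the lever fully down. It falls shut if the lever is let go. The clamp physically stops it from rising.
- flap_edge (a point): middle of the upper edge of the flap, on its free side (towards the lever); rises about 50 mm
- flap_hinge (a point): point on the flap's hinge line, fixed in the port at (0, 156, 97) mm
- lever (a joint): two-armed lever, aluminium bar 24 mm wide, turning about the port's x axis at point lever_pivot. 0 = at rest, long arm sloping up 0.35 rad from level towards the pad; grows as the pad is pressed; its stop is at 0.70 (long arm sloping down 0.35 rad). The short arm has a roller under the flap's lip. The flap's weight pushes back with some 3 to 9 N at the pad.
- pad_top (a point): centre of the top face of the round black pad at the lever's long end, 92 mm across, 10 mm thick, 210 mm from the pivot along the lever and 10 mm above the pivot line. About 192 mm above the table at rest, 48 mm at the stop; the pad tilts with the lever.
- lever_pivot (a point): the lever's pivot, 111 mm above the table, fixed in the port at (0, 0, 111) mm
- clamp (a joint): swing clamp: flat steel bar 78 mm long, 20 mm wide, 10 mm thick, top face 136 mm above the table, turning level about point clamp_pivot beside the flap. 0 = bar points along the port's +x, across the flap; grows clockwise seen from above (the post moves towards the port's -y, the lever's side). Starts at -0.3 to 0.3 rad; clear of the flap above 1.2 rad, stop at 1.70. Light friction (about 2 N at the post); stays where it is left.
- clamp_post (a point): top centre of the clamp's upright round post, 12 mm across, standing 40 mm up from the bar, top 176 mm above the table, 55 mm from clamp_pivot
- clamp_pivot (a point): the clamp's vertical turning axis, at the level of the bar's top face (136 mm above the table), fixed in the port at (-100, 100, 136) mm
- jar: bystander, to be left alone: small glass sample jar, 40 mm across, 50 mm tall, standing on the table near the lever. Origin: centre of its underside.
- dropper: bystander, to be left alone: white plastic bottle, 42 mm across, 78 mm tall, standing near the lever. Origin: centre of its underside.
- puck: bystander, to be left alone: copper sample puck, 38 mm across, 22 mm tall, standing on top of the port box behind the flap. Origin: centre of its underside.
- driver: bystander, to be left alone: screwdriver 150 mm long, lying beside the lever. Origin: centre of its underside (of the handle and blade together, roughly).
- mouse: bystander, to be left alone: black computer mouse, 100 x 60 x 32 mm. Origin: centre of its underside.
- mug: bystander, to be left alone: white mug, 78 mm across, 90 mm tall. Origin: centre of its underside.
- tray: bystander, to be left alone: grey divided tray, 120 x 90 x 30 mm. Origin: centre of its underside.

How it is judged:
By the outcome, as a careful person would: the job done as asked, in the order asked, and still so for the second after the job is handed in, while the arm keeps its last pose, push and grip.
It also fails if it takes over 54 s, if anything falls off the work surface, if the arm or the gripper's body presses on something with over 40 N, if the wrist force passes 120 N, or if a joint passes its speed limit or range.

## Working session

There is one attempt and no reset: what is moved stays moved. The work goes in short steps, Python scripts to look and compute and a tool call to move; the robot and the scene stay as the last step left them, time stands still between calls to the robot, and variables do not carry over. Pictures are saved under pics/ and viewed, about 8 in all and at most 12, crops included, and the job is handed in when it is done.

Besides the shell and the picture viewer there is one more tool, called by a JSON object that holds its "method" and its "body". play_rows: Moves the arm, as the interface text tells. Its arguments: {"type":"object","properties":{"deltas":{"type":"array","items":{"type":"array","items":{"type":"number"}}},"grip_force":{"type":"number"}},"required":["deltas"]}

```bash
mkdir -p pics
python3 - <<'E'
from workcell import telemetry, vision
import cv2
for n in("scene","top"):
    cv2.imwrite(f"pics/{n}0.png",cv2.resize(vision.grab_frame(n)[:,:,::-1],(784,588),interpolation=cv2.INTER_CUBIC))
    print(vision.camera_info(n))
print(telemetry.observe())
E
```

```text
{'mtx': array([[492.76587037,   0.        , 283.93431102],
       [  0.        , 492.76587037, 208.19476294],
       [  0.        ,   0.        ,   1.        ]]), 'k1': -0.14720282450961114, 'rvec': array([ 0.6899628 ,  2.54784486, -1.22703834]), 'tvec': array([ 0.48443133, -0.11509643,  1.80822549])}
{'mtx': array([[450.33746077,   0.        , 283.54253379],
       [  0.        , 450.33746077, 215.07122728],
       [  0.        ,   0.        ,   1.        ]]), 'k1': -0.07560922744559073, 'rvec': array([ 2.1274405 , -2.09956468,  0.22420106]), 'tvec': array([0.01309209, 0.61324936, 1.68831228])}
{'clock': 0.1, 'qpos': array([-1.33719756,  0.52194322, -0.03634266,  1.59992218,  0.02120022,
        1.02110346, -0.11278741]), 'qd': array([-0.00056152, -0.00088494,  0.00070134, -0.00206612, -0.00136656,
       -0.00098031, -0.00016094]), 'joint_efforts': array([ 4.27486535e-03, -9.28473186e+01,  1.98477164e+00, -3.70530260e+01,
        1.81384489e-02,  5.46044888e-03,  6.95128256e-05]), 'position': array([0.18690338, 0.59609638, 0.23080041]), 'tool_rot': array([-1.50891064,  1.56980504, -1.812695  ]), 'force': array([-1.00454044, -0.25039725, -0.14042418]), 'moment': array([ 0.02100558,  0.00119729, -0.01420312]), 'grip_width': 0.08536831518853538}
```

View pics/scene0.png

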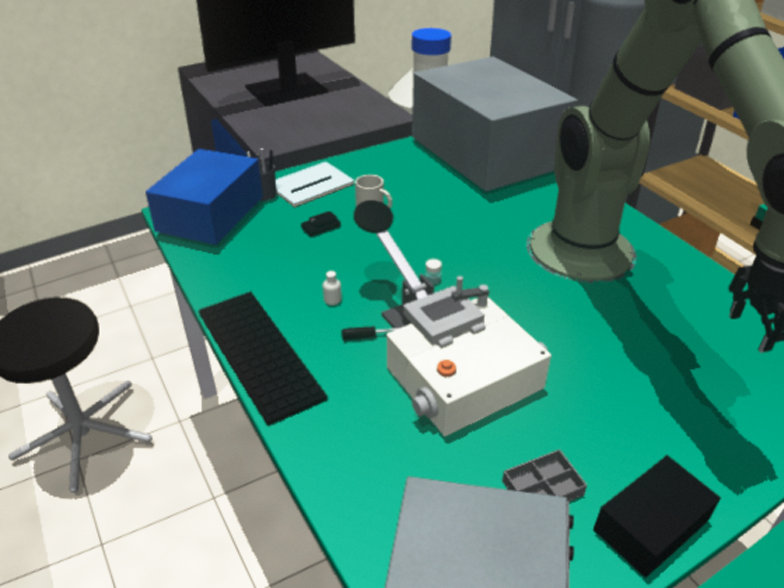

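View pics/top0.png

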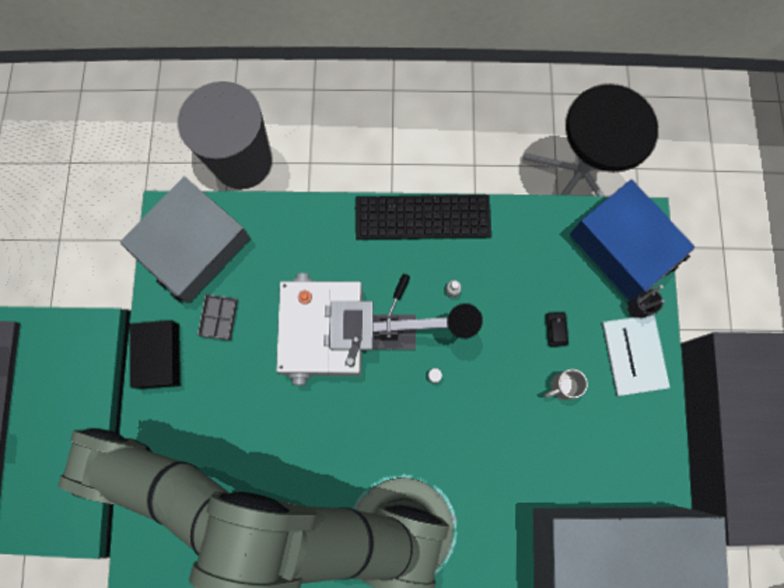

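The scene picture shows the port at about (465,360), with the pad at (373,216). In the top picture the pad is at (465,321), the clamp at (352,350), the jar at (435,376) and the dropper at (454,288). I'll enlarge both next.

Run:
```python
from workcell import vision
import cv2
a=vision.grab_frame("top")[190:280,190:350,::-1]; cv2.imwrite("pics/tc.png",cv2.resize(a,None,fx=5,fy=5,interpolation=cv2.INTER_CUBIC))
a=vision.grab_frame("scene")[180:280,270:400,::-1]; cv2.imwrite("pics/sc.png",cv2.resize(a,None,fx=6,fy=6,interpolation=cv2.INTER_CUBIC))
```

```text
(no output)
```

View pics/tc.png

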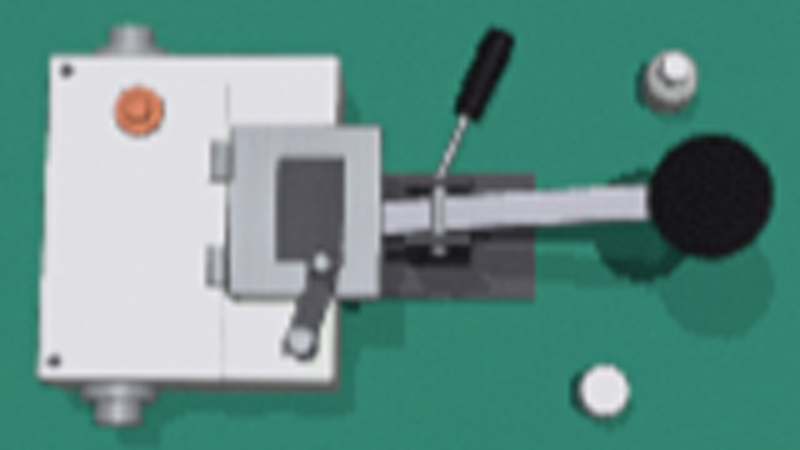

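View pics/sc.png

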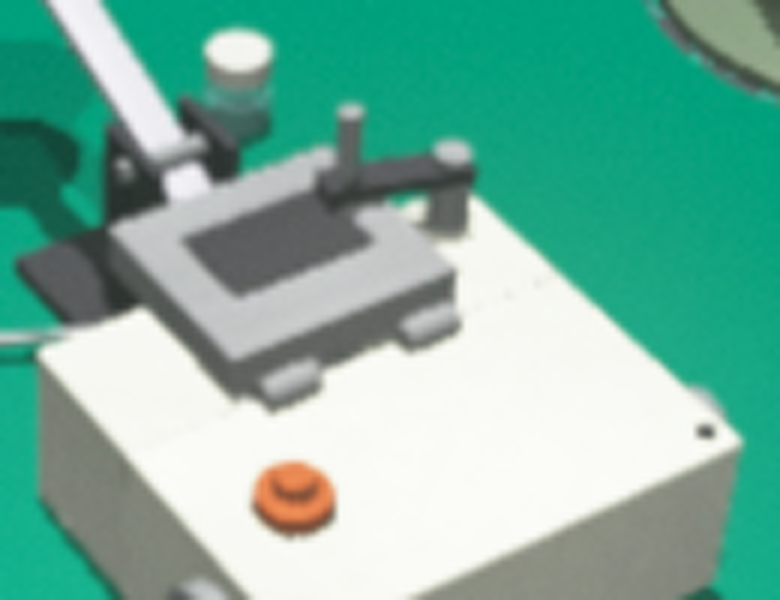

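Top crop: pad at (711,196), post top at (321,261), clamp pivot at (302,340), box corners at (52,57), (338,57), (38,379) and (333,383), jar at (604,390), dropper cap at (676,70). Scene crop: post top at (350,110), pivot at (453,150).

```bash
cat > h.py <<'E'
from workcell import telemetry, vision
import numpy as np, cv2
def cam(n):
    c=vision.camera_info(n); return c["mtx"],np.array([c["k1"],0,0,0,0.]),c["rvec"],c["tvec"]
def back(n,uv,z):
    K,d,r,t=cam(n); p=cv2.undistortPoints(np.array([[uv]],float),K,d)[0,0]
    R=cv2.Rodrigues(r)[0]; o=-R.T@t; v=R.T@np.array([*p,1]); return o+v*(z-o[2])/v[2]
def proj(n,X):
    K,d,r,t=cam(n); return cv2.projectPoints(np.array([X],float),r,t,K,d)[0][0,0]
def port(a,X): # a=(x,y,yaw)
    c,s=np.cos(a[2]),np.sin(a[2]); X=np.array(X,float)
    return np.array([a[0]+c*X[0]-s*X[1],a[1]+s*X[0]+c*X[1],X[2]])
E
python3 - <<'E'
from h import *
from scipy.optimize import least_squares
T=lambda u,v:(u/5-.4+190,v/5-.4+190)
S=lambda u,v:(u/6-.42+270,v/6-.42+180)
for nm,uv,z in[("pad",(711,196),.192),("post",(321,261),.176),("cpiv",(302,340),.14),("c1",(52,57),.097),("c2",(338,57),.097),("c3",(38,379),.097),("c4",(333,383),.097),("jar",(604,390),.05),("drop",(676,70),.078),("puck",(137,110),.119)]:
    print(nm,back("top",T(*uv),z).round(4))
print("scene post",back("scene",S(350,110),.176).round(4),"cpiv",back("scene",S(453,150),.14).round(4))
pts=[("top",T(711,196),(0,-.2007,.1924)),("top",T(302,340),(-.1,.1,.14)),
("top",T(338,57),(.125,.075,.097)),("top",T(333,383),(-.125,.075,.097)),("top",T(52,57),(.125,.3,.097)),("top",T(38,379),(-.125,.3,.097)),
("scene",S(743,438),(-.125,.3,.097)),("scene",S(38,355),(.125,.075,.097)),("scene",S(453,150),(-.1,.1,.14)),("scene",(373/1.4,216/1.4),(0,-.2007,.1924))]
f=lambda a:np.concatenate([proj(n,port(a,X))-uv for n,uv,X in pts])
best=min((least_squares(f,[.7,-.05,y]) for y in(0,-.3,.3,1.57,-1.57)),key=lambda r:r.cost)
a=best.x;print(a,f(a).reshape(-1,2).round(1).tolist())
for q in[(0,-.2007,.192),(-.1,.1,.136),(-.1+.055*np.cos(0),.1,.176)]:print(port(a,q))
E
```

```text
pad [ 0.5381 -0.152   0.192 ]
post [0.4898 0.127  0.176 ]
cpiv [0.4368 0.1417 0.14  ]
c1 [0.657  0.3434 0.097 ]
c2 [0.6599 0.1231 0.097 ]
c3 [0.4094 0.3415 0.097 ]
c4 [0.4098 0.1208 0.097 ]
jar [ 0.4115 -0.0844  0.05  ]
drop [ 0.6578 -0.1384  0.078 ]
puck [0.6114 0.2727 0.119 ]
scene post [0.4911 0.129  0.176 ] cpiv [0.4369 0.1433 0.14  ]
[0.53756626 0.04622757 0.01198641] [[0.7, -0.5], [-0.9, 0.1], [0.1, -0.4], [0.3, -0.5], [-1.1, -0.5], [-0.8, 0.1], [1.1, -0.1], [-0.4, -1.7], [0.5, 0.2], [-0.9, -2.1]]
[ 0.53997187 -0.15445801  0.192     ]
[0.43637483 0.14502178 0.136     ]
[0.49137088 0.14568101 0.176     ]
```

{"method": "play_rows", "body": {"deltas": [[10,-14,10,0,0,0,0],[20,-27,10,0,0,0,0],[25,-34,10,0,0,0,0],[25,-34,0,0,0,0,0],[25,-34,0,0,0,0,0],[25,-34,0,0,0,0,0],[25,-34,0,0,0,0,0],[25,-34,0,0,0,0,0]]}}

```text
clock: 1.2
position: [0.368, 0.3492, 0.262]
tool_rot: [1.021, 1.57, 0.716]
force: [-0.0, 1.6, -0.5]
grip_width: 0.0005
```

{"method": "play_rows", "body": {"deltas": [[25,-34,0,0,0,0,0],[25,-34,0,0,0,0,0],[25,-34,0,0,0,0,0],[25,-34,0,0,0,0,0],[20,-25,0,0,0,0,0],[10,-14,0,0,0,0,0],[0,0,0,0,0,0,0],[0,0,0,0,0,0,0]]}}

```text
clock: 2.2
position: [0.4964, 0.1772, 0.2614]
tool_rot: [2.355, 1.57, 2.053]
force: [0.7, -0.3, -0.2]
grip_width: 0.0
```

{"method": "play_rows", "body": {"deltas": [[5,-5,-15,0,0,0,0],[0,0,-25,0,0,0,0],[0,0,-25,0,0,0,0],[0,0,-25,0,0,0,0],[0,0,-12,0,0,0,0],[0,0,-5,0,0,0,0],[0,0,0,0,0,0,0],[0,0,0,0,0,0,0]]}}

```text
clock: 3.2
position: [0.5023, 0.1715, 0.1549]
tool_rot: [0.741, 1.57, 0.437]
force: [-0.2, -0.5, 0.1]
grip_width: 0.0002
```

Run:
```python
from h import *
print(telemetry.observe()["position"],telemetry.observe()["force"])
a=vision.grab_frame("scene")[160:270,290:420,::-1]; cv2.imwrite("pics/s2.png",cv2.resize(a,None,fx=5,fy=5,interpolation=cv2.INTER_CUBIC))
```

```text
[0.50231517 0.17149839 0.15494651] [-0.15506021 -0.48751319  0.12038475]
```

View pics/s2.png

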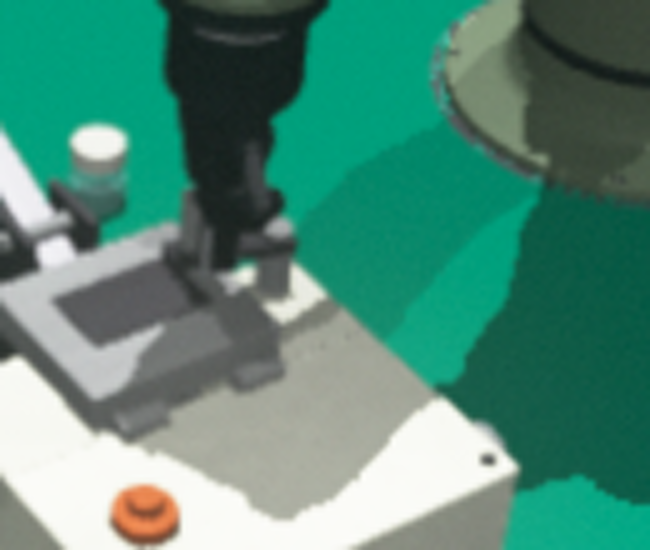

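The fingers are at (225,255), on the +y side of the post at (190,225), with nothing touching. I'll push along the arc now.

{"method": "play_rows", "body": {"deltas": [[-4,-10,0,0,0,0,0],[-3,-10,0,0,0,0,0],[-1,-7,0,0,0,0,0],[0,-7,0,0,0,0,0],[-1,-8,0,0,0,0,0],[-3,-8,0,0,0,0,0],[-4,-8,0,0,0,0,0],[0,0,0,0,0,0,0]]}}

```text
clock: 4.25
position: [0.4858, 0.1124, 0.1544]
tool_rot: [-1.127, 1.57, -1.432]
force: [-0.3, 0.3, 0.4]
grip_width: -0.0002
```

{"method": "play_rows", "body": {"deltas": [[-5,-7,0,0,0,0,0],[-6,-6,0,0,0,0,0],[-7,-5,0,0,0,0,0],[-7,-4,0,0,0,0,0],[-5,-2,0,0,0,0,0],[0,0,0,0,0,0,0],[0,0,0,0,0,0,0]]}}

```text
clock: 5.12
position: [0.4559, 0.0894, 0.1543]
tool_rot: [-2.456, 1.57, -2.76]
force: [-0.6, -0.4, -0.5]
grip_width: -0.0002
```

Run:
```python
from h import *
a=vision.grab_frame("scene")[160:270,290:420,::-1]; cv2.imwrite("pics/s3.png",cv2.resize(a,None,fx=5,fy=5,interpolation=cv2.INTER_CUBIC))
```

```text
(no output)
```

View pics/s3.png

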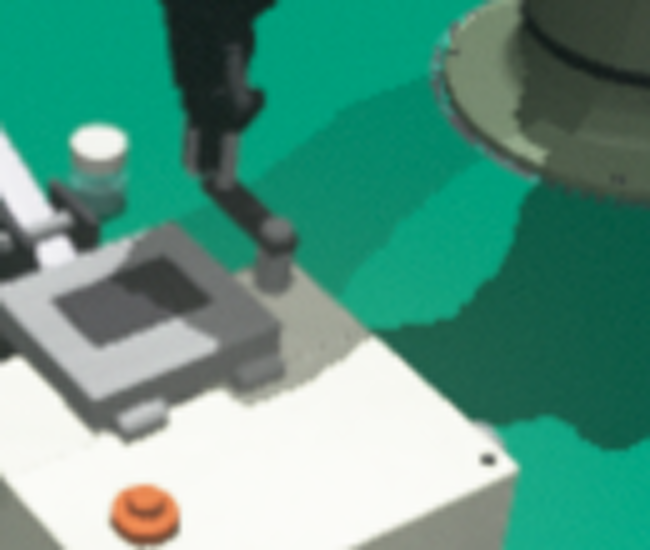

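The bar now runs from the pivot (278,235) to (212,180), roughly along -y and off the flap. I'll back off, rise and move above the pad.

{"method": "play_rows", "body": {"deltas": [[-2,0,0,0,0,0,0],[8,0,5,0,0,0,0],[8,-3,25,0,0,0,0],[0,0,35,0,0,0,0],[5,-10,25,0,0,0,0],[10,-30,10,0,0,0,0],[15,-40,0,0,0,0,0],[15,-40,0,0,0,0,0]]}}

```text
clock: 6.18
position: [0.5158, -0.0348, 0.2549]
tool_rot: [0.42, 1.57, 0.117]
force: [0.9, 0.5, -0.9]
grip_width: -0.0001
```

{"method": "play_rows", "body": {"deltas": [[12,-40,0,0,0,0,0],[10,-40,0,0,0,0,0],[2,-25,0,0,0,0,0],[0,-11,0,0,0,0,0],[0,0,0,0,0,0,0],[0,0,0,0,0,0,0]]}}

```text
clock: 6.92
position: [0.5391, -0.1484, 0.2544]
tool_rot: [1.77, 1.57, 1.468]
force: [0.3, -0.1, 0.4]
grip_width: -0.0004
```

Run:
```python
from h import *
print(telemetry.observe()["position"])
a=vision.grab_frame("scene")[120:245,245:400,::-1]; cv2.imwrite("pics/s4.png",cv2.resize(a,None,fx=4,fy=4,interpolation=cv2.INTER_CUBIC))
a=vision.grab_frame("top")[190:280,190:350,::-1]; cv2.imwrite("pics/t4.png",cv2.resize(a,None,fx=5,fy=5,interpolation=cv2.INTER_CUBIC))
```

```text
[ 0.53914367 -0.14839616  0.25436617]
```

View pics/s4.png

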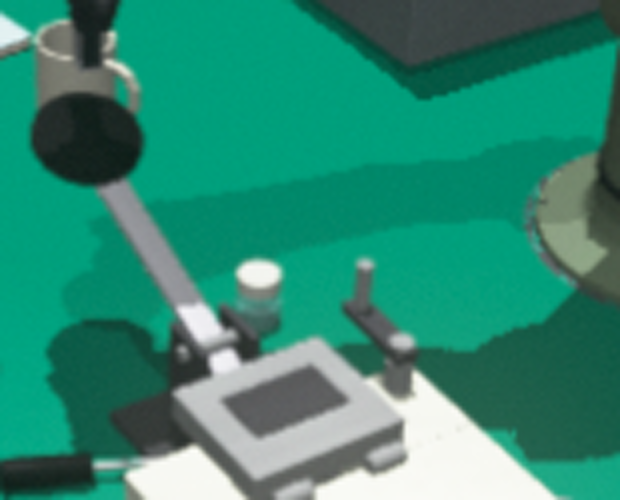

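View pics/t4.png

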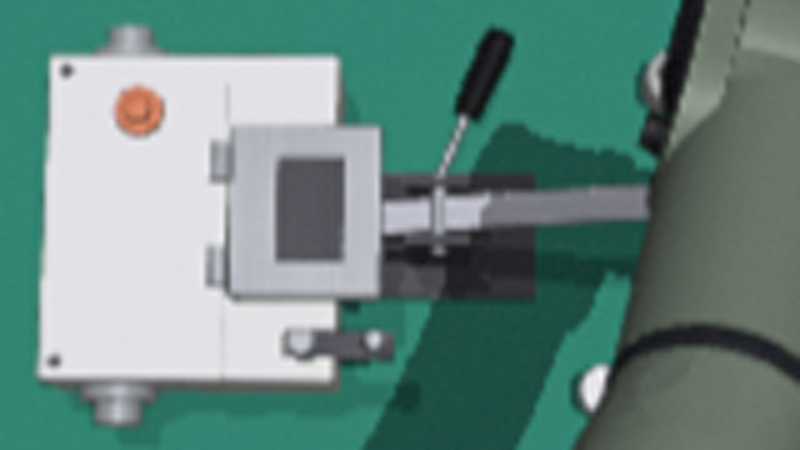

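The clamp post is now at (375,340), with the bar along -y and fully off the flap. The tool is above the pad, so I'll press.

{"method": "play_rows", "body": {"deltas": [[0,-5,-20,0,0,0,0],[0,-4,-15,0,0,0,0],[0,0,-10,0,0,0,0],[0,0,-8,0,0,0,0],[0,0,-8,0,0,0,0],[0,0,-8,0,0,0,0],[0,0,-8,0,0,0,0],[0,0,-8,0,0,0,0]]}}

```text
clock: 8.02
position: [0.5396, -0.1591, 0.1696]
tool_rot: [-0.099, 1.569, -0.403]
force: [1.0, -1.9, 6.0]
grip_width: -0.0
```

{"method": "play_rows", "body": {"deltas": [[0,0,-10,0,0,0,0],[0,0,-10,0,0,0,0],[0,0,-10,0,0,0,0],[0,0,-10,0,0,0,0],[0,0,-10,0,0,0,0],[0,0,-10,0,0,0,0],[0,0,-8,0,0,0,0],[0,0,-6,0,0,0,0]]}}

```text
clock: 9.02
position: [0.5397, -0.1593, 0.0955]
tool_rot: [-0.165, 1.569, -0.469]
force: [1.2, -2.4, 6.3]
grip_width: 0.0003
```

{"method": "play_rows", "body": {"deltas": [[0,0,-8,0,0,0,0],[0,0,-8,0,0,0,0],[0,0,-7,0,0,0,0],[0,0,-5,0,0,0,0],[0,0,-4,0,0,0,0],[0,0,-3,0,0,0,0],[0,0,-2,0,0,0,0],[0,0,0,0,0,0,0]]}}

```text
clock: 10.02
position: [0.5396, -0.1585, 0.0585]
tool_rot: [0.308, 1.57, 0.004]
force: [-0.0, 0.4, 5.4]
grip_width: -0.0001
```

{"method": "play_rows", "body": {"deltas": [[0,0,-2,0,0,0,0],[0,0,-2,0,0,0,0],[0,0,-2,0,0,0,0],[0,0,0,0,0,0,0]]}}

```text
clock: 10.52
position: [0.5396, -0.1584, 0.0525]
tool_rot: [0.357, 1.57, 0.054]
force: [0.7, 0.9, 4.2]
grip_width: -0.0001
```

{"method": "play_rows", "body": {"deltas": [[0,0,-1,0,0,0,0],[0,0,-1,0,0,0,0],[0,0,-1,0,0,0,0],[0,0,0,0,0,0,0]]}}

```text
clock: 11.02
position: [0.5397, -0.1584, 0.0497]
tool_rot: [0.341, 1.569, 0.037]
force: [0.5, 0.6, 6.9]
grip_width: -0.0002
```

{"method": "play_rows", "body": {"deltas": [[0,0,-1,0,0,0,0],[0,0,-1,0,0,0,0],[0,0,0,0,0,0,0]]}}

```text
clock: 11.4
position: [0.5399, -0.1582, 0.0487]
tool_rot: [0.516, 1.569, 0.213]
force: [-6.3, 5.1, 29.1]
grip_width: 0.0002
```

The force jumped to 29 N at z = 0.0487, so the lever is at its stop. I'll check by eye.

Run:
```python
from h import *
a=vision.grab_frame("scene")[120:270,230:400,::-1]; cv2.imwrite("pics/s5.png",cv2.resize(a,None,fx=4,fy=4,interpolation=cv2.INTER_CUBIC))
print(telemetry.observe()["force"])
# expected flap edge pixel in crop, shut and 0.5 rad
P=[.5376,.046,.012]
for t in(0,.4,.5):
    y,z=-.112,.026; X=(0,.156+y*np.cos(t)+z*np.sin(t),.097-y*np.sin(t)+z*np.cos(t))
    print(t,((proj("scene",port(P,X))-[230,120])*4).round())
```

```text
[-5.44126489  5.20947412 29.42254437]
0 [306. 360.]
0.4 [323. 329.]
0.5 [329. 324.]
```

View pics/s5.png

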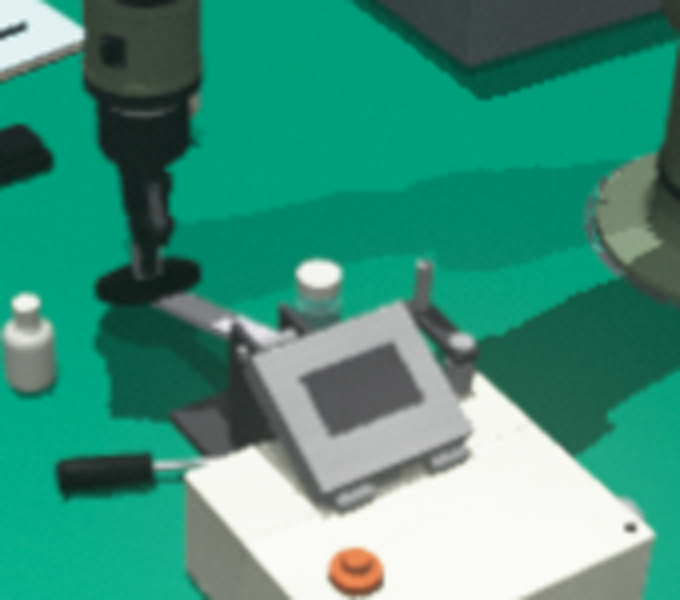

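The flap's free edge has its middle at about (327,328), against (329,324) predicted for 0.5 rad. The pad is down under the fingers, the clamp is clear, and the jar, dropper, driver and puck haven't moved.

```bash
python3 -c "
from workcell import workorder
print(workorder.job_done())"
```

```text
the job is handed in; nothing more can be done
None
```

The load port is open, and I handed the job in with the arm still holding the pad down. I pushed the clamp aside by its post with the shut fingers to about 1.55 rad, well past the 1.2 rad needed. I then pressed the pad down to the lever's stop.

- **Lever:** the upward force at the fingers rose from about 7 N to 29 N at 49 mm above the table and held there, which is where the stop should be.
- **Flap:** in the last picture its free edge is about 4 pixels (in a 4x enlarged crop) from where 0.5 rad would put it, so it is raised to about that angle. The fingers stayed above the flap throughout, and no contact with it showed in the force readings.
- **Loose things:** the jar, dropper, driver and puck look unmoved in that picture. The mouse, mug and tray were not fully in it; the arm did not work at table height near them.
- **Time:** about 11.5 s of the 54 s were used.

None of the checks failed or disagreed.

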